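# Knock the strap clamp home with a mallet

## Robot

A 6-joint arm with a two-finger parallel gripper is mounted at the origin on a cart in front of the work surface, level with it; the furniture and walls round the work are solid. World frame = base frame: x ahead of the robot, y to its left, z up, the work surface at z = 0. Lengths are in m, angles in rad, forces in N, time in s.
With the tool pointing down it reaches from about 0.275 to 0.825 m from the base axis. Payload 5.2 kg.
Tool frame: the origin (TCP) lies on the centre line of the jaws, within the pads' length; the fingertips stand 22 mm ahead of it and the grasp point (between the pads) lies 3 mm ahead of it (env.tips_ahead is the distance from the TCP to the fingertips, in m); x points along the fingers, y is the direction in which the jaws open and shut, and the axes are right-handed (so a half turn about x gives the same grasp; the last joint's range is limited). The gripper opens to 93 mm and grips with 3 to 60 N. Pads are 15 mm wide; open, the fingers measure 128 mm over their backs; the gripper's body (75 mm by 188 mm) begins 65 mm behind the grasp point.
Start: joints at [1.14, 0.259, 1.535, -0, 1.348, -0.203], TCP at [0.124, 0.536, 0.241] pointing down, gripper open.
Joint ranges: [-3.14, 3.14], [-0.91, 2.08], [0.19, 2.58], [-1.22, 4.36], [0.22, 2.71], [-3.12, 3.12]. Speed limits (rad/s): [2.57, 2.57, 3.14, 3.14, 3.14, 3.14].

## Interface

Orientations are given as a unit quaternion [x, y, z, w].
In Python, from rig import env gives the robot as it stands. The module is installed in compiled form; this text tells all that it offers.
- The arm moves only by the tool arm_command, never from a script. Its argument "motion" is one flat list of numbers, 7 for each row, row after row: the closure, from 0 (fully open) to 1 (shut), then the shift along the tool's x, y, z scaled (see below), then the turn, a rotation vector about the tool's x, y, z scaled (see below). In form: [gripper, tx, ty, tz, rx, ry, rz, gripper, tx, ty, tz, rx, ry, rz, ...]. A call has 1 to 10 rows; each row shifts and turns the commanded pose from where the row before left it, along the tool's axes as they then stand; what a row does not reach is not made up. The controller multiplies each number of a shift by 2 cm and each number of a turn by 0.12 rad. A row lasts 1/8 s, in which the tool goes at most 62.5 mm and 10.7 degrees, less where a joint would pass 70% of its speed; a pose out of reach is approached as far as the arm can. A call with a number of a shift or a turn outside -1 to 1 is refused whole. A call with a gripper value outside its range is refused whole. The fingers move at their own pace and stop on an object; the grip force is fixed at half the most. Time passes only in rows, so rows that do not move let the fingers close. It gives the time, the measured TCP pose, the force and the opening at its end, in the units of the state.
- env.get_obs(): the state, without advancing time (a new reading comes with each control period).
- env.grab_frame(name): name is "side" or "top" or "wrist"; returns (picture, depth): 384x512x3 uint8, red, green, blue; 384x512 float32, m along the optical axis (not along the pixel's ray), 0 where there is no reading.
- env.get_calibration(name): a dict with "camera_matrix" (3x3 intrinsics, pixels), "cam_to_world" (4x4, takes a point from camera to world coordinates). Camera axes: x right, y down, z forward; pixel columns grow to the right and rows downward; lengths in m; the calibration is good to about 2 mm. A picture is of the moment at which its call begins: read the wrist's pose just before it. get_calibration takes no time and is no camera call; for the wrist camera it gives the pose at the moment of the call.
- env.hand_in(): hands the job in, once; it reports no verdict.
The state is a dict: "time": time; "q": joint angles; "joint_vel": joint speeds; "effort": joint torques, N m; "tcp_pos": TCP position; "eef_rot": TCP orientation; "force": force on the tool from outside, world axes, zero at the start; "ft_torque": the same for the moment, N m; "finger_gap": finger opening in m.
Only numpy, scipy, OpenCV 4.12 (cv2) and the standard library are available. Lean on these libraries where they do the work, as an engineer would, in place of code of your own. Each camera call takes 0.05 s, during which the arm holds its last target. There are 200 camera calls.

## Task

Pick up the mallet and, with one or more brisk blows of its face on the round head of the clamp post (strike it, do not just press it slowly), drive the post fully home so that its strap sits on the grey housing and clamps the casting. Only the mallet may drive the post, never the robot itself. Then stand the mallet back on its striking face on the bare worktop, let go of it, and leave the loose bushing that stands beside the fixture where it is.

Things in the scene. Friction and masses are not known exactly. Their poses are not given: they have to be found in the camera images.
- mallet_grip (a point): Mid-section of the flat-sided wooden handle of a mallet that stands on the worktop on its lower face. Handle 24 mm wide, 30 mm high, edges rounded, level, its end 150 mm from the head's axis. This point lies 75 mm from the head's axis, 42 mm above the lower face. x points along the handle to the head, z is up as it stands. Hold the handle with the fingers on its flat sides.
- mallet_face (a point): Centre of the mallet's lower, striking face (52 mm across); z = 0 when it stands on the worktop. The round upright head, dark steel with black rubber faces, is 54 mm in diameter and 84 mm tall, the handle at mid-height. Mass 0.28 to 0.56 kg. Axes as mallet_grip.
- clamp_post (a joint): Travel of the clamp's steel post down in its housing, m: 0 is fully up, 0.028 fully home (strap on the housing, its foot on the casting's rim); starts at 0 to 0.008. A light spring (1 N) pushes it up, but tight friction of about 8 N holds it wherever it is left; below that force it does not move.
- post_head (a point): Centre of the top of the post's round steel head, 36 mm across, 14 mm high; goes straight down with the post: 122 mm over the worktop when home, 150 mm when fully up. A dark strap, 36 mm wide, 10 mm thick, its top 40 mm below this point, runs 68 mm to -y of this frame, over the casting. z is up; the frame turns with the fixture.
- fixture_mid (a point): Centre of the underside of the fixture's dark plate, 130 (x) x 206 (y) x 22 mm, fixed on the worktop. The grey housing of the post (56 x 50 mm, top 70 mm over the worktop) stands 66 mm to +y of it; a fixed cast aluminium frame, 30 mm high, lies in the nest to -y.
- bushing_mid (a point): Centre of a loose steel bushing, 52 mm in diameter and 75 mm high, that stands upright beyond the mallet, right of the fixture: a bystander (other bushings about are further off).

How it is judged:
On the way:
1. the mallet strikes the post down: they touch, the mallet's face over the post's head (centres within 45 mm in plan), while the post moves down faster than 0.06 m/s (contact force between mallet and clamp_post above 1 N and velocity of joint clamp_post above 0.06 m/s and horizontal distance between mallet_face and post_head below 0.045 m).
At the end, for the whole second after the job is handed in: The post is home to within 4 mm, and the mallet stands at rest on its face on the worktop (face within 8 mm of the worktop, tilted less than 0.12 rad), released (value of joint clamp_post above 0.024 m and height (world z) of mallet_face below 0.008 m and angle between mallet_grip's own z axis and vertical below 0.12 rad and linear speed of mallet below 0.03 m/s); the robot touches nothing.
It fails at once if the robot itself presses on the post (contact force between any of the fingers, the arm and clamp_post above 2 N).
It fails at once if the loose bushing is displaced by more than 30 mm or tipped over (distance of bushing_mid from where it was at the start of the episode above 0.03 m or angle between bushing_mid's own z axis and vertical above 0.5 rad).
It also fails if it takes over 46 s, if anything falls off the work surface, if the arm or the gripper's body presses on something with over 40 N, if the wrist force passes 120 N, or if a joint passes its speed limit or range.

## Working session

There is one attempt and no reset: what is moved stays moved. The work goes in short steps, Python scripts to look and compute and a tool call to move; the robot and the scene stay as the last step left them, time stands still between calls to the robot, and variables do not carry over. Pictures are saved under pics/ and viewed, about 8 in all and at most 12, crops included, and the job is handed in when it is done.

Besides the shell and the picture viewer there is one more tool, called after "Request:" as name(argument=value, ...) on one line, values as JSON. arm_command: Moves the arm, as the interface text tells. Shifts and turns lie within -1 to 1; 1 stands for 2 cm of shift or 0.12 rad of turn. Its arguments: {"type":"object","properties":{"motion":{"type":"array"}},"required":["motion"]}

```bash
mkdir -p pics; cat > h.py <<'E'
import numpy as np,cv2
from rig import env
from scipy.spatial.transform import Rotation as R
np.set_printoptions(precision=4,suppress=True)
def grab(n,tag):
    c=env.get_calibration(n); p,d=env.grab_frame(n)
    cv2.imwrite(f'pics/{tag}.png',p[:,:,::-1]); np.savez(f'pics/{tag}.npz',p=p,d=d,K=c['camera_matrix'],T=c['cam_to_world'])
    return load(tag)
def load(tag):
    z=np.load(f'pics/{tag}.npz'); return z['p'],z['d'],z['K'],z['T']
def cloud(d,K,T):
    v,u=np.mgrid[:d.shape[0],:d.shape[1]]
    P=np.stack([(u-K[0,2])/K[0,0]*d,(v-K[1,2])/K[1,1]*d,d],-1)
    W=P@T[:3,:3].T+T[:3,3]; W[d<=0]=np.nan; return W
E
python3 - <<'E'
from h import *
for n in('top','side'):
    p,d,K,T=grab(n,n+'0'); print(n,T,K)
a=cv2.imread('pics/top0.png')
o=env.get_obs();print(o['time'],o['tcp_pos'],o['eef_rot'],o['finger_gap'],R.from_quat(o['eef_rot']).as_matrix())
E
```

```text
top [[-0.0042 -0.9832  0.1827  0.3903]
 [-0.9999  0.0013 -0.0158 -0.0591]
 [ 0.0153 -0.1827 -0.983   1.1826]
 [ 0.      0.      0.      1.    ]] [[394.8541   0.     256.1685]
 [  0.     394.8541 187.4898]
 [  0.       0.       1.    ]]
side [[ 0.8597 -0.2557  0.4422  0.1262]
 [-0.5108 -0.4377  0.7399 -0.7714]
 [ 0.0044 -0.862  -0.5069  0.5952]
 [ 0.      0.      0.      1.    ]] [[396.9261   0.     254.2224]
 [  0.     396.9261 187.4319]
 [  0.       0.       1.    ]]
0.1 [0.124  0.5354 0.2399] [ 0.0798  0.7027 -0.0809  0.7023] 0.09318159600811109 [[-0.0007  0.2258  0.9742]
 [-0.0015  0.9742 -0.2258]
 [-1.     -0.0016 -0.0003]]
```

View pics/top0.png

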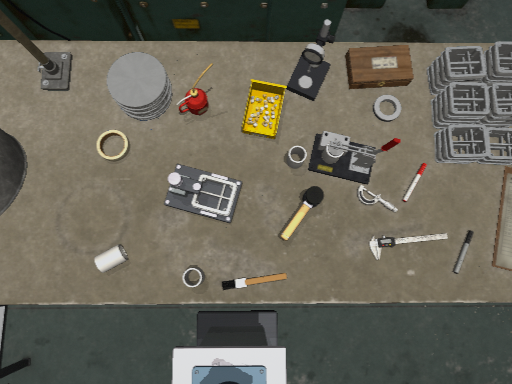

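View pics/side0.png

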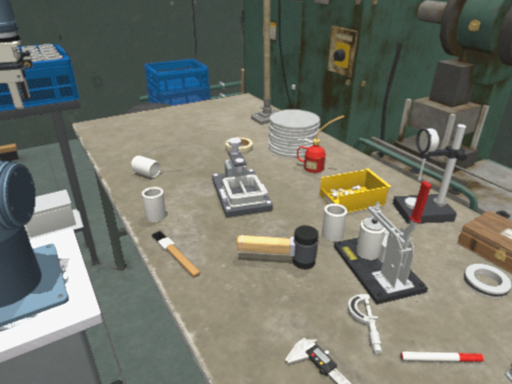

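The top view shows the mallet head at (315,194) with the handle end at (287,238), the bushing at (297,154), the post head at (175,179) and the casting at (215,192). The side view shows the mallet at (305,247) and the post raised at (237,145).

```bash
python3 - <<'E'
from h import *
p,d,K,T=load('top0'); W=cloud(d,K,T)
def box(u0,v0,u1,v1,zl,zh):
    w=W[v0:v1,u0:u1].reshape(-1,3); return w[(w[:,2]>zl)&(w[:,2]<zh)]
print('table z',np.nanmedian(W[215:230,330:350,2]))
h=box(298,180,330,212,.075,.1);print('mallet head',len(h),h.mean(0),np.median(h[:,2]),h.min(0),h.max(0))
ha=box(275,200,312,245,.045,.065);print('handle',len(ha),ha.mean(0))
rect=cv2.minAreaRect(ha[:,:2].astype(np.float32));print(rect)
u,s,vt=np.linalg.svd(ha[:,:2]-ha[:,:2].mean(0));print('dir',vt[0])
b=box(283,140,312,168,.065,.09);print('bush',len(b),(b.min(0)+b.max(0))/2,b.max(0)-b.min(0))
b=box(160,165,190,192,.11,.17);print('post',len(b),(b.min(0)+b.max(0))/2,b.max(0)-b.min(0),np.median(b[:,2]))
b=box(155,155,250,225,.015,.027);print('plate',cv2.minAreaRect(b[:,:2].astype(np.float32)))
p,d,K,T=load('side0'); W=cloud(d,K,T)
h=box(285,220,325,250,.078,.1);print('side mallet top',len(h),(h.min(0)+h.max(0))/2,np.median(h[:,2]))
b=box(218,130,258,170,.11,.17);print('side post',len(b),(b.min(0)+b.max(0))/2,b.max(0)-b.min(0),np.percentile(b[:,2],[50,90]))
E
```

```text
table z 0.0005075023128243705
mallet head 262 [ 0.5734 -0.2418  0.0841] 0.08408803798599629 [ 0.5482 -0.2664  0.0751] [ 0.5986 -0.2172  0.0898]
handle 371 [ 0.5041 -0.1909  0.0569]
((0.5042595267295837, -0.18981729447841644), (0.026719683781266212, 0.12522150576114655), 53.22048568725586)
dir [-0.8094  0.5873]
bush 112 [ 0.6943 -0.1975  0.0726] [0.0501 0.0502 0.0141]
post 156 [0.6089 0.1437 0.1295] [0.0345 0.0342 0.0385] 0.14324141620583297
plate ((0.5916439890861511, 0.08062171190977097), (0.20700307190418243, 0.13056235015392303), 74.3070068359375)
side mallet top 315 [ 0.5727 -0.2416  0.0817] 0.08307702807397421
side post 132 [0.6083 0.146  0.1274] [0.0352 0.0412 0.0339] [0.1374 0.1432]
```

Request:
arm_command(motion=[0,0,-0.98,0.86,0,0,0,0,0,-0.98,0.86,0,0,0,0,0,-0.98,0.86,0,0,0,0,0,-0.98,0.86,0,0,0,0,0,-0.98,0.86,0,0,0,0,0,-0.98,0.86,0,0,0,0,0,-0.98,0.86,0,0,0,0,0,-0.98,0.86,0,0,0,0,0,-0.98,0.86,0,0,0,0,0,-0.98,0.86,0,0,0])

```text
time: 1.35
tcp_pos: [0.2476, 0.3051, 0.2404]
eef_rot: [0.08, 0.703, -0.08, 0.702]
force: [0.8, -0.5, 0.8]
finger_gap: 0.0933
```

Request:
arm_command(motion=[0,0,-0.98,0.86,0,0,0,0,0,-0.98,0.86,0,0,0,0,0,-0.98,0.86,0,0,0,0,0,-0.98,0.86,0,0,0,0,0,-0.98,0.86,0,0,0,0,0,-0.98,0.86,0,0,0,0,0,-0.98,0.86,0,0,0,0,0,-0.98,0.86,0,0,0,0,0,-0.98,0.86,0,0,0,0,0,-0.98,0.86,0,0,0])

```text
time: 2.6
tcp_pos: [0.3708, 0.0754, 0.2404]
eef_rot: [0.08, 0.703, -0.08, 0.702]
force: [-0.3, 0.8, -0.4]
finger_gap: 0.093
```

Request:
arm_command(motion=[0,0,-0.98,0.86,0,0,0,0,0,-0.98,0.86,0,0,0,0,0,-0.98,0.86,0,0,0,0,0,-0.98,0.86,0,0,0,0,0,-0.98,0.86,0,0,0,0,0,-0.98,0.86,0,0,0,0,0,-0.98,0.86,0,0,0,0,0,-0.98,0.86,0,0,0,0,0,-0.98,0.86,0,0,0,0,0,-0.98,0.86,0,0,0])

```text
time: 3.85
tcp_pos: [0.4947, -0.1549, 0.2405]
eef_rot: [0.08, 0.703, -0.08, 0.702]
force: [0.5, 0.5, -0.2]
finger_gap: 0.0931
```

Request:
arm_command(motion=[0,0,-0.98,0.86,0,0,0,0,0,-0.98,0.86,0,0,0,0,1,0,0,0.84,0,0,0,1,0,0,0.84,0,0,0,1,0,0,0.84,0,0,0,1,0,0,0.84,0,0,0,0,0,0,0,0,0,0,0,0,0,0,0,0])

```text
time: 4.85
tcp_pos: [0.5192, -0.2, 0.1612]
eef_rot: [0.219, 0.672, -0.219, 0.673]
force: [-0.3, -0.3, 0.2]
finger_gap: 0.0932
```

```bash
python3 - <<'E'
from h import *
o=env.get_obs();M=R.from_quat(o['eef_rot']).as_matrix();print(o['time'],o['tcp_pos'],M,o['force'],o['q'])
p,d,K,T=grab('wrist','w1'); W=cloud(d,K,T);w=W.reshape(-1,3)
m=w[(w[:,2]>.05)&(w[:,2]<.062)&(abs(w[:,0]-.50)<.06)&(abs(w[:,1]+.19)<.06)]
print(len(m));
if len(m)>50: print(cv2.minAreaRect(m[:,:2].astype(np.float32)))
g=np.array([.5208,-.2031,.045]);print('err tool',M.T@(g-o['tcp_pos'])/.02)
E
```

```text
4.85 [ 0.5192 -0.2     0.1612] [[ 0.0006  0.5884  0.8086]
 [-0.0004  0.8086 -0.5884]
 [-1.      0.      0.0007]] [-0.2615 -0.2523  0.1561] [-0.5682  0.3348  1.6334 -0.      1.1727 -1.5099]
4508
((0.5089096426963806, -0.19329410791397095), (0.033478349447250366, 0.13567455112934113), 49.50736618041992)
err tool [ 5.811  -0.0783  0.1512]
```

View pics/w1.png

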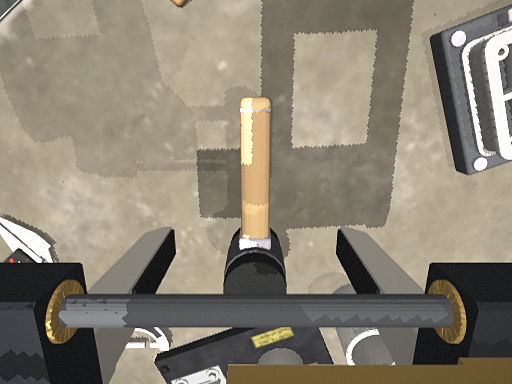

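The wrist view shows the handle running vertically at column 255, centred between the fingers (175 and 338), with the head at (255,265). I'll descend and grip.

Request:
arm_command(motion=[0,1,-0.08,0.15,0,0,0,0,1,0,0,0,0,0,0,1,0,0,0,0,0,0,1,0,0,0,0,0,0,1,0,0,0,0,0,0,0.8,0,0,0,0,0,0,0,0,0,0,0,0,1,0,0,0,0,0,0,1,0,0,0,0,0,0,1,0,0,0,0,0,0])

```text
time: 6.15
tcp_pos: [0.5206, -0.2028, 0.0453]
eef_rot: [0.219, 0.672, -0.219, 0.673]
force: [-0.2, 0.0, 0.7]
finger_gap: 0.0676
```

Request:
arm_command(motion=[1,0,0,0,0,0,0,1,0,0,0,0,0,0,1,0,0,0,0,0,0])

```text
time: 6.52
tcp_pos: [0.5202, -0.2026, 0.0447]
eef_rot: [0.219, 0.672, -0.219, 0.672]
force: [0.6, -0.1, 0.4]
finger_gap: 0.0376
```

Request:
arm_command(motion=[1,0,0,0,0,0,0,1,0,0,0,0,0,0,1,0,0,0,0,0,0,1,0,0,0,0,0,0])

```text
time: 7.02
tcp_pos: [0.5202, -0.2024, 0.0446]
eef_rot: [0.219, 0.672, -0.219, 0.672]
force: [0.6, 1.1, -1.3]
finger_gap: 0.0238
```

Request:
arm_command(motion=[1,-0.5,0,0,0,0,0,1,-1,0,0,0,0,0,1,-1,0,0,0,0,0,1,-0.5,0,0,0,0,0,1,0,0,0,0,0,0])

```text
time: 7.65
tcp_pos: [0.5203, -0.2027, 0.1052]
eef_rot: [0.219, 0.672, -0.22, 0.673]
force: [-0.6, -0.5, -5.9]
finger_gap: 0.0232
```

```bash
cat > head.py <<'E'
from h import *
import sys
# fit plane of mallet head top, from a fixed view: points within 24 mm of the predicted head axis
def headtop(tag,cam='side',r=.035):
    o=env.get_obs();M=R.from_quat(o['eef_rot']).as_matrix();t=o['tcp_pos']
    c=t+M[:,2]*.065
    p,d,K,T=grab(cam,tag);w=cloud(d,K,T).reshape(-1,3)
    w=w[(np.hypot(*(w[:,:2]-c[:2]).T)<r)&(w[:,2]>t[2]-.05)&(w[:,2]<t[2]+.055)]
    print('t',o['time'],'tcp',t,'gap',o['finger_gap'],'F',o['force'],'n',len(w))
    zt=np.percentile(w[:,2],97)
    s=w[w[:,2]>zt-.012]
    A=np.c_[s[:,:2]-c[:2],np.ones(len(s))];k=np.ones(len(s),bool)
    for _ in range(4):
        x=np.linalg.lstsq(A[k],s[k,2],rcond=None)[0];k=abs(s[:,2]-A@x)<.003
    n=np.r_[-x[:2],1];print('top centre',(s[k].min(0)+s[k].max(0))/2,'mean',s[k].mean(0),'n',k.sum(),'pred',c,'slope toward head',x[:2]@M[:2,2],'sideways',x[:2]@M[:2,1])
if __name__=='__main__': headtop(sys.argv[1],*sys.argv[2:3])
E
python3 head.py s2 side; python3 head.py t2 top
```

```text
t 7.65 tcp [ 0.5203 -0.2027  0.1052] gap 0.02322696245342299 F [-0.5578 -0.5084 -5.8547] n 1117
top centre [ 0.5731 -0.243   0.1429] mean [ 0.5718 -0.2447  0.1435] n 304 pred [ 0.5728 -0.2411  0.1052] slope toward head -0.010559073520373516 sideways 0.02244006658168852
t 7.7 tcp [ 0.5199 -0.2024  0.1044] gap 0.023868943842580398 F [ 0.5935  0.5221 -3.8318] n 0Traceback (most recent call last):
  File "head.py", line 16, in <module>
    if __name__=='__main__': headtop(sys.argv[1],*sys.argv[2:3])
                             ~~~~~~~^^^^^^^^^^^^^^^^^^^^^^^^^^^^
  File "head.py", line 10, in headtop
    zt=np.percentile(w[:,2],97)
    return _quantile_unchecked(
        a, q, axis, out, overwrite_input, method, keepdims, weights)
    return _ureduce(a,
                    func=_quantile_ureduce_func,
    ...<5 lines>...
                    overwrite_input=overwrite_input,
                    method=method)
    r = func(a, **kwargs)
    result = _quantile(arr,
                       quantiles=q,
    ...<2 lines>...
                       out=out,
                       weights=wgt)
    slices_having_nans = np.isnan(arr[-1, ...])
                                  ~~~^^^^^^^^^
IndexError: index -1 is out of bounds for axis 0 with size 0
```

View pics/s2.png

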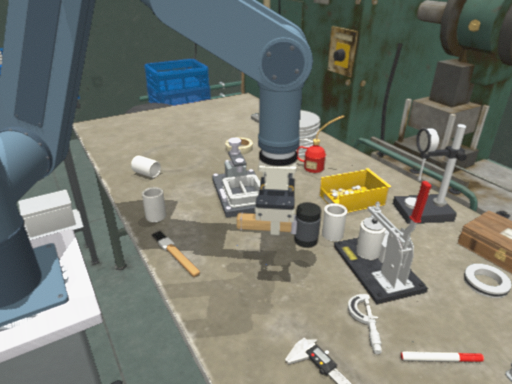

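The mallet is held level (head at (307,225), slope about 0.01). Next I'll move it over the post.

Request:
arm_command(motion=[1,-1,0,0,0,0,0,1,-1,0,0,0,0,0,1,-1,0,0,0,0,0,1,-0.25,0.5,-0.3,0,0,0,1,-0.25,0.98,-0.58,0,0,0,1,-0.25,0.98,-0.58,0,0,0,1,-0.25,0.98,-0.58,0,0,0,1,-0.25,0.98,-0.58,0,0,0,1,-0.25,0.98,-0.58,0,0,0,1,-0.25,0.98,-0.58,0,0,0])

```text
time: 9.0
tcp_pos: [0.5335, -0.0531, 0.1983]
eef_rot: [0.219, 0.673, -0.219, 0.671]
force: [0.5, 0.0, -4.5]
finger_gap: 0.0237
```

Request:
arm_command(motion=[1,-0.25,0.98,-0.58,0,0,0,1,-0.25,0.98,-0.58,0,0,0,1,-0.25,0.98,-0.58,0,0,0,1,-0.25,0.98,-0.58,0,0,0,1,-0.25,0.98,-0.58,0,0,0,1,-0.25,0.98,-0.58,0,0,0,1,-0.25,0.98,-0.58,0,0,0,1,-0.25,0.98,-0.58,0,0,0,1,-0.25,0.98,-0.58,0,0,0,1,-0.25,0.98,-0.58,0,0,0])

```text
time: 10.25
tcp_pos: [0.5553, 0.1733, 0.248]
eef_rot: [0.219, 0.673, -0.22, 0.671]
force: [-0.6, -0.6, -5.1]
finger_gap: 0.0241
```

Request:
arm_command(motion=[1,0,0.5,-0.3,0,0,0,1,0,0,0,0,0,0,1,0,0,0,0,0,0])

```text
time: 10.62
tcp_pos: [0.5571, 0.1828, 0.2489]
eef_rot: [0.219, 0.673, -0.22, 0.672]
force: [-0.4, -0.2, -4.2]
finger_gap: 0.0233
```

```bash
python3 head.py s3 side; python3 -c "
from h import *
o=env.get_obs();M=R.from_quat(o['eef_rot']).as_matrix();print(M.T@(np.array([.556,.1825,.25])-o['tcp_pos'])/.02)
cv2.imwrite('pics/s3c.png',cv2.resize(cv2.imread('pics/s3.png')[60:260,130:400],None,fx=2.2,fy=2.2))"
```

```text
t 10.625 tcp [0.5571 0.1828 0.2489] gap 0.023313254472913682 F [-0.4436 -0.2063 -4.2055] n 721
top centre [0.6103 0.1419 0.285 ] mean [0.6083 0.138  0.2861] n 117 pred [0.6096 0.1444 0.2489] slope toward head -0.045327120529164766 sideways 0.05816391774636006
[-0.0437 -0.0425 -0.0441]
```

View pics/s3c.png

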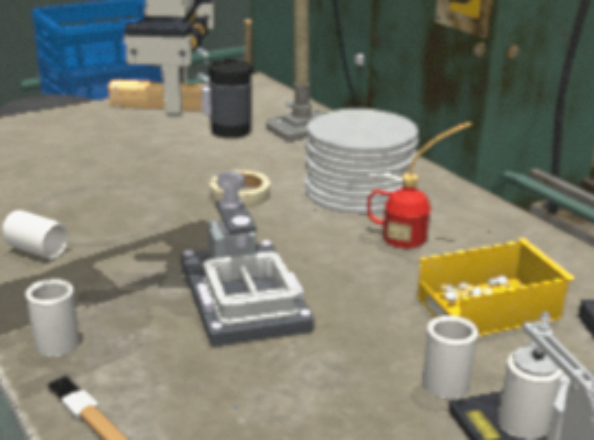

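The mallet head is directly above the post head, with about 60 mm of stroke. Strike now.

Request:
arm_command(motion=[1,1,0,0,0,0,0,1,1,0,0,0,0,0,1,1,0,0,0,0,0,1,1,0,0,0,0,0,1,0.2,0,0,0,0,0])

```text
time: 11.3
tcp_pos: [0.5572, 0.1828, 0.1664]
eef_rot: [0.22, 0.672, -0.22, 0.672]
force: [-8.7, 0.6, 13.7]
finger_gap: 0.0236
```

Request:
arm_command(motion=[1,-1,0,0,0,0,0,1,-1,0,0,0,0,0,1,-1,0,0,0,0,0,1,-1,0,0,0,0,0,1,0,0,0,0,0,0])

```text
time: 11.92
tcp_pos: [0.5586, 0.1829, 0.2476]
eef_rot: [0.22, 0.671, -0.219, 0.673]
force: [0.2, 0.4, -4.7]
finger_gap: 0.0239
```

```bash
cat > post.py <<'E'
from h import *
import sys
p,d,K,T=load(sys.argv[1]); w=cloud(d,K,T).reshape(-1,3)
b=w[(np.hypot(w[:,0]-.6088,w[:,1]-.144)<.022)&(w[:,2]>.09)&(w[:,2]<.16)]
print('post',len(b),np.percentile(b[:,2],[50,90,97,100]))
E
python3 post.py s3; python3 head.py s4 side;python3 post.py s4;  python3 -c "
from h import *
cv2.imwrite('pics/s4c.png',cv2.resize(cv2.imread('pics/s4.png')[60:260,130:400],None,fx=2.2,fy=2.2))"
```

```text
post 196 [0.1245 0.1431 0.144  0.145 ]
t 11.925 tcp [0.5586 0.1829 0.2476] gap 0.02391156282981597 F [ 0.1624  0.3875 -4.7436] n 718
top centre [0.6107 0.1401 0.2832] mean [0.6087 0.1365 0.2844] n 121 pred [0.6111 0.1445 0.2478] slope toward head -0.030689096130753834 sideways 0.08199049842714433
post 126 [0.1171 0.1218 0.1222 0.1229]
```

View pics/s4c.png

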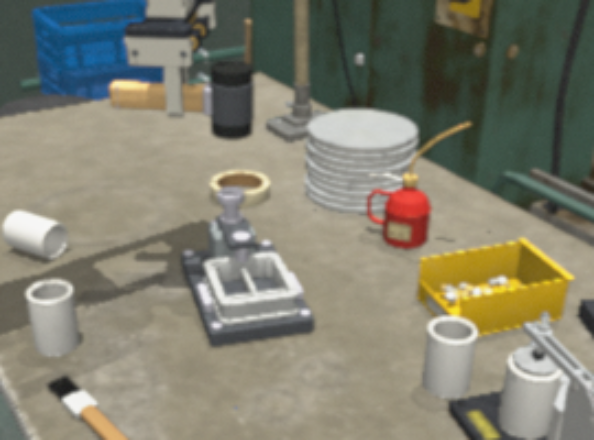

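The post head now reads 0.122 m, down from 0.1435, so it is home, and the strap is on the housing at (235,235) in the crop. I'll take the mallet back to its old bare spot.

Request:
arm_command(motion=[1,0,-0.5,0.29,0,0,0,1,0,-0.98,0.575,0,0,0,1,0,-0.98,0.575,0,0,0,1,0,-0.98,0.575,0,0,0,1,0,-0.98,0.575,0,0,0,1,0,-0.98,0.575,0,0,0,1,0,-0.98,0.575,0,0,0,1,0,-0.98,0.575,0,0,0,1,0.25,-0.98,0.575,0,0,0,1,0.25,-0.98,0.575,0,0,0])

```text
time: 13.22
tcp_pos: [0.5346, -0.033, 0.2344]
eef_rot: [0.219, 0.673, -0.22, 0.671]
force: [-0.8, -0.7, -4.3]
finger_gap: 0.0242
```

Request:
arm_command(motion=[1,0.5,-0.98,0.575,0,0,0,1,0.5,-0.98,0.575,0,0,0,1,0.5,-0.98,0.575,0,0,0,1,0.5,-0.98,0.575,0,0,0,1,0.5,-0.98,0.575,0,0,0,1,0.5,-0.98,0.575,0,0,0,1,0.5,-0.98,0.575,0,0,0,1,0.5,-0.5,0.29,0,0,0,1,0.5,0,0,0,0,0,1,0,0,0,0,0,0])

```text
time: 14.48
tcp_pos: [0.5177, -0.2003, 0.1444]
eef_rot: [0.22, 0.673, -0.219, 0.671]
force: [-0.2, 0.7, -4.4]
finger_gap: 0.0237
```

```bash
python3 head.py s5 side
```

```text
t 14.475 tcp [ 0.5177 -0.2003  0.1444] gap 0.023676675759277278 F [-0.1582  0.6587 -4.4012] n 1177
top centre [ 0.5704 -0.2406  0.1807] mean [ 0.5687 -0.2428  0.1814] n 295 pred [ 0.5702 -0.2386  0.1442] slope toward head -0.02071588978636097 sideways 0.026433996172949045
```

Request:
arm_command(motion=[1,1,0,0,0,0,0,1,1,0,0,0,0,0,1,1,0,0,0,0,0,1,1,0,0,0,0,0,1,0.4,0,0,0,0,0,1,0.2,0,0,0,0,0,1,0.2,0,0,0,0,0,1,0,0,0,0,0,0])

```text
time: 15.52
tcp_pos: [0.5188, -0.2014, 0.05]
eef_rot: [0.219, 0.672, -0.219, 0.672]
force: [1.1, 0.4, -4.3]
finger_gap: 0.0241
```

Request:
arm_command(motion=[1,0.1,0,0,0,0,0,1,0.1,0,0,0,0,0,1,0.05,0,0,0,0,0,1,0,0,0,0,0,0])

```text
time: 16.02
tcp_pos: [0.5186, -0.2014, 0.0454]
eef_rot: [0.219, 0.672, -0.219, 0.672]
force: [-4.7, 1.8, 4.4]
finger_gap: 0.0235
```

Request:
arm_command(motion=[0.6,0,0,0,0,0,0,0.5,0,0,0,0,0,0,0.3,0,0,0,0,0,0,0,0,0,0,0,0,0,0,0,0,0,0,0,0,0,0,0,0,0,0,0,0,0,0,0,0,0,0,0,0,0,0,0])

```text
validation failed for argument at $.mo...
```

Request:
arm_command(motion=[0,-0.5,0,0,0,0,0,0,-1,0,0,0,0,0,0,-1,0,0,0,0,0,0,-1,0,0,0,0,0,0,-1,0,0,0,0,0,0,-1,0,0,0,0,0,0,-1,0,0,-1,0,0,-1,1,-1,0,0,0,0,-1,1,-1,0,0,0,0,-1,1,-1,0,0,0])

```text
validation failed for argument at $.mo...
```

```bash
python3 - <<'E'
from h import *
p,d,K,T=grab('side','s6');w=cloud(d,K,T).reshape(-1,3)
s=w[(np.hypot(w[:,0]-.571,w[:,1]+.24)<.035)&(w[:,2]>.076)&(w[:,2]<.1)]
A=np.c_[s[:,:2]-[.571,-.24],np.ones(len(s))];x=np.linalg.lstsq(A,s[:,2],rcond=None)[0];print('head top',len(s),x,(s.min(0)+s.max(0))/2)
for n,W in(('side',w),):
    b=W[(np.hypot(W[:,0]-.694,W[:,1]+.1975)<.06)&(W[:,2]>.068)&(W[:,2]<.08)];print('bush',len(b),(b.min(0)+b.max(0))/2)
o=env.get_obs();print(o['time'],o['tcp_pos'],o['force'])
E
python3 post.py s6
```

```text
head top 333 [0.0298 0.0526 0.083 ] [ 0.5708 -0.2419  0.0812]
bush 151 [ 0.6948 -0.1965  0.0719]
16.075 [ 0.5185 -0.2013  0.0454] [-4.2704  3.1757  4.92  ]
post 126 [0.117  0.1218 0.1225 0.1227]
```

View pics/s6.png

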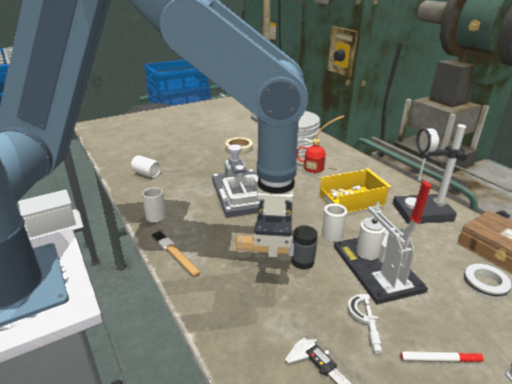

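Both calls were refused because I miscounted the row entries. The picture shows the mallet standing at (303,247), still held. I'll resend the release.

Request:
arm_command(motion=[0.6,0,0,0,0,0,0,0.5,0,0,0,0,0,0,0.3,0,0,0,0,0,0,0,0,0,0,0,0,0,0,0,0,0,0,0,0,0,0,0,0,0,0,0,0,0,0,0,0,0,0,0,0,0,0,0,0,0])

```text
time: 17.08
tcp_pos: [0.5186, -0.2014, 0.0446]
eef_rot: [0.219, 0.672, -0.219, 0.672]
force: [-0.4, 0.2, 0.2]
finger_gap: 0.0923
```

Request:
arm_command(motion=[0,-0.5,0,0,0,0,0,0,-1,0,0,0,0,0,0,-1,0,0,0,0,0,0,-1,0,0,0,0,0,0,-1,0,0,0,0,0,0,-1,0,0,0,0,0,0,-1,0,-1,0,0,0,0,-1,0,-1,0,0,0,0,-1,0,-1,0,0,0,0,0,0,0,0,0,0])

```text
time: 18.32
tcp_pos: [0.4704, -0.1658, 0.2169]
eef_rot: [0.219, 0.671, -0.22, 0.674]
force: [0.4, -0.0, -0.4]
finger_gap: 0.0929
```

```bash
python3 - <<'E'
from h import *
p,d,K,T=grab('side','s7');w=cloud(d,K,T).reshape(-1,3)
s=w[(np.hypot(w[:,0]-.571,w[:,1]+.24)<.022)&(w[:,2]>.079)&(w[:,2]<.1)]
A=np.c_[s[:,:2]-[.571,-.24],np.ones(len(s))];x=np.linalg.lstsq(A,s[:,2],rcond=None)[0];print('head top',len(s),x)
b=w[(np.hypot(w[:,0]-.694,w[:,1]+.1975)<.06)&(w[:,2]>.068)&(w[:,2]<.08)];print('bush',len(b),(b.min(0)+b.max(0))/2)
o=env.get_obs();print(o['time'],o['tcp_pos'],o['force'],o['joint_vel'])
E
python3 post.py s7
```

```text
head top 201 [-0.0027  0.0071  0.0834]
bush 149 [ 0.6944 -0.1962  0.0722]
18.375 [ 0.4705 -0.1661  0.2158] [0.1541 0.2042 0.5875] [-0.0043  0.0389  0.004  -0.001  -0.0131 -0.001 ]Traceback (most recent call last):
  File "post.py", line 5, in <module>
    print('post',len(b),np.percentile(b[:,2],[50,90,97,100]))
                        ~~~~~~~~~~~~~^^^^^^^^^^^^^^^^^^^^^^^
    return _quantile_unchecked(
        a, q, axis, out, overwrite_input, method, keepdims, weights)
    return _ureduce(a,
                    func=_quantile_ureduce_func,
    ...<5 lines>...
                    overwrite_input=overwrite_input,
                    method=method)
    r = func(a, **kwargs)
    result = _quantile(arr,
                       quantiles=q,
    ...<2 lines>...
                       out=out,
                       weights=wgt)
    slices_having_nans = np.isnan(arr[-1, ...])
                                  ~~~^^^^^^^^^
IndexError: index -1 is out of bounds for axis 0 with size 0
```

View pics/s7.png

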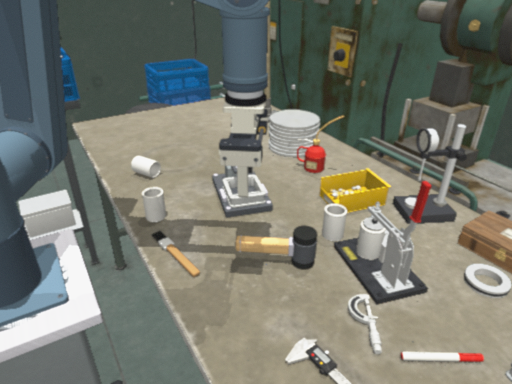

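The mallet stands free at (303,247). The bushing at (335,222) hasn't moved. The gripper hangs clear, and only hides the post from this camera; the post last read 0.122 m just before release. I'm handing in.

```bash
python3 -c "
from rig import env
print(env.hand_in())"
```

```text
the job is handed in; nothing more can be done
None
```

I picked up the mallet, drove the clamp post home with one blow at about 0.16 m/s, then stood the mallet back on its face where it came from. I released it, backed the gripper off and handed in at about 18.4 s. The hand-in gives no verdict.

- **Post:** the head read about 0.1435 m before the blow and 0.122 m after, which matches fully home. The post's speed during the blow was not measured. I infer it passed 0.06 m/s because it moved about 21 mm within that stroke.
- **Mallet:** the head top is at 0.083 m with a slope under 0.01 rad, so it stands flat.
- **Bushing:** its centre read within about 2 mm of where it started.
- **Robot:** the tool force was about 0 and the gripper was clear of everything.

- **Failed post check:** in the last picture the gripper hid the post, so that check returned nothing. The 0.122 m reading is from just before I let go of the mallet.
- **Refused moves:** two calls were refused because I miscounted numbers. They caused no movement, and I resent them.

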